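# Lift the probe and hold the test case open

### The arm

A 7-joint arm with a two-finger parallel gripper is mounted at the origin on the work surface. World frame = base frame: x ahead of the robot, y to its left, z up, the work surface at z = 0. Lengths are in m, angles in rad, forces in N, time in s.
With the tool pointing down it reaches from about 0.4 to 0.85 m from the base axis. Payload 4.5 kg.
Tool frame: the origin (TCP) lies at the very end of the fingers, on their centre line; the grasp point (between the pads) lies 19 mm behind it; z points along the fingers, y is the line along which they close (so a half turn about z gives the same grasp; the last joint's range is limited). The gripper opens to 85 mm and grips with 20 to 120 N. Pads are 22 mm wide; open, the fingers measure 114 mm over their backs; the gripper's body (76 mm by 85 mm) begins 54 mm behind the grasp point. The pads swing forward as they close: fully open they stand 13 mm farther back than shut.
Start: joints at [1.266, 0.689, -0.195, 1.565, 0.157, 0.902, -0.215], TCP at [0.208, -0.589, 0.206] pointing down, gripper open.
Joint ranges: [-3.01, 3.01], [-0.46, 2.08], [-1.47, 1.51], [0.13, 2.56], [-1, 4.14], [0.04, 2.09], [-2.66, 2.66]. Speed limits (rad/s): [2.57, 2.57, 3.14, 3.14, 3.14, 3.14, 3.14].

### API

Orientations are given as a rotation vector (axis times angle).
In Python, from workcell import ctrl, eyes, ticket gives the robot as it stands.
- The arm moves only by the tool send_rows, never from a script. Its argument "moves" is a list of rows, each an object of numbers: "tx", "ty", "tz": the shift along the world's x, y, z in m; "turn": the turn about the world's z in degrees; "jaw": the finger opening in m, from 0 to 0.0854. A call has 1 to 12 rows; each row shifts and turns the commanded pose from where the row before left it; what a row does not reach is not made up. A row lasts 1/12 s, in which the tool goes at most 41.7 mm and 7.16 degrees, less where a joint would pass 70% of its speed; a pose out of reach is approached as far as the arm can. A call is refused whole if a number of a shift passes 0.0417 or a number of a turn 7.16, either way. A call with a gripper value outside its range is refused whole. The fingers move at their own pace and stop on an object; the grip force is fixed at half the most. Time passes only in rows, so rows that do not move let the fingers close. It gives the time, the measured TCP pose, the force, the opening and the grip force at its end, in the units of the state.
- ctrl.state(): the state, without advancing time (a new reading comes with each control period).
- eyes.camera(name): name is "scene" or "top"; returns a dict with "color" (480x640x3 uint8, blue, green, red), "mtx" (3x3 intrinsics, pixels), "xyz" and "attitude" of the camera in the world. Camera axes: x right, y down, z forward; pixel columns grow to the right and rows downward; lengths in m; the calibration is good to about 2 mm. A picture is of the moment at which its call begins. There is no depth.
- ticket.job_done(): hands the job in; it is judged then, once.
The state is a dict: "time_s": time; "q": joint angles; "joint_velocities": joint speeds; "joint_torque": joint torques, N m; "tcp_pos": TCP position; "orientation": TCP orientation; "ft_force": force on the tool from outside, world axes, zero at the start; "moment": the same for the moment, N m; "grip_width": finger opening in m; "finger_force": force on a finger pad.
Only numpy, scipy, OpenCV 4.12 (cv2) and the standard library are available. Lean on these libraries where they do the work, as an engineer would, in place of code of your own. Each camera call takes 0.05 s, during which the arm holds its last target. There are 200 camera calls.

### The job

On the clock movement test case, first raise the probe lift lever on its left side all the way up, so that the probe is clear of the movement. Then lift the clear cover by its grab bar to 60 degrees (give or take 5) and keep holding it there with the gripper: the cover has no stay and must not be let fall, and the program finishes while holding it. Leave the lever up and everything else on the bench where it is.

Things in the scene. Friction and masses are not known exactly. Their poses are not given: they have to be found in the camera images.
- case: grey metal test case with a clock movement in it, 190 mm (its x) by 240 mm (its y), 110 mm tall, walls 6 mm; fixed to the table. Origin: centre of its underside. Its +x points to the hinge at the rear, -x to its front (towards the robot), +y to its left side, where the lever is, z up. It stands at any yaw within about 0.35 rad. All directions below are in this frame.
- cover_hinge (a point): middle of the cover's hinge line, which runs along the case's y at the rear top edge: (95, 0, 114) mm in the case's frame. Fixed to the case.
- cover (a joint): opening angle of the cover in rad: 0 shut and level, grows as the front edge rises (60 degrees = 1.047), stop at 1.35. Clear panel in an aluminium frame, 190 x 240 x 8 mm, mass about 0.5 kg (0.35 to 0.65). The hinge is free, with no stay or spring: let go at any angle, the cover falls shut.
- cover_bar (a point): middle of the cover's round grab bar: 10 mm diameter, running along the case's y, 45 mm ahead of the cover's front edge and 235 mm from the hinge line, on two 8 mm square arms 110 mm apart (102 mm free between them). With the cover shut it lies 114 mm above the table, in free air; moves with the cover on an arc about the hinge. It is round and can turn between gripper pads.
- lever_pivot (a point): a flat steel lever with a black pin sits on a dark block (24 mm deep) on the left wall. This point: on the pivot axis of the probe lift lever (axis along the case's y), abreast of the lever's pin: (30, 178, 85) mm in the case's frame. Fixed to the case.
- lever_pin (a point): middle of the gripping length of the lever's pin: round, 10 mm diameter, along the case's y, standing out to the left of the lever arm from 36 to 82 mm off the case's left wall (this point 58 mm off the wall). It lies 60 mm from the pivot axis, towards the front. Moves with the lever.
- probe_lever (a joint): angle of the probe lift lever in rad: 0 fully down (arm points 0.4 rad below level, pin 62 mm above the table), 0.9 fully up against its stop (0.5 rad above level, pin 114 mm above the table); grows as the pin rises. Friction (0.08 N m, 1.4 N at the pin) keeps it where it is left. It lifts the thin probe inside off the movement.
- oil_jar: small closed amber glass jar, 42 mm across, 45 mm tall; loose, a bystander. Origin: centre of its underside.
- screwdriver: screwdriver lying down, 150 mm long; loose, a bystander. Origin: centre of its underside (lies along its x).
- paper_cup: open paper cup, 74 mm across the rim, 90 mm tall; loose, a bystander. Origin: centre of its underside.
- barrel_ring: flat brass ring, 42 mm across, 8 mm thick, lying on the table; loose, a bystander. Origin: centre of its underside.
- loupe: black eye loupe, 34 mm across, 30 mm tall; loose, a bystander. Origin: centre of its underside.

How it is judged:
By the outcome, as a careful person would: the job done as asked, in the order asked, and still so for the second after the job is handed in, while the arm keeps its last pose, push and grip.
It also fails if it takes over 48 s, if anything falls off the work surface, if the arm or the gripper's body presses on something with over 40 N, if the wrist force passes 120 N, or if a joint passes its speed limit or range.

## Working session

There is one attempt and no reset: what is moved stays moved. The work goes in short steps, Python scripts to look and compute and a tool call to move; the robot and the scene stay as the last step left them, time stands still between calls to the robot, and variables do not carry over. Pictures are saved under pics/ and viewed, at most 10 in all, crops included, and the job is handed in when it is done.

Besides the shell and the picture viewer there is one more tool, called after "Emit:" in YAML: its name, and indented under it one key for each argument. send_rows: Moves the arm, as the interface text tells. Its arguments: {"type":"object","properties":{"moves":{"type":"array","items":{"type":"object","properties":{"tx":{"type":"number"},"ty":{"type":"number"},"tz":{"type":"number"},"turn":{"type":"number"},"jaw":{"type":"number"}}}}},"required":["moves"]}

```bash
mkdir -p pics; ls; python3 - <<'E'
from workcell import ctrl,eyes
import cv2
s=ctrl.state();print({k:s[k] for k in('time_s','tcp_pos','orientation','grip_width')})
for n in('scene','top'):
    c=eyes.camera(n);cv2.imwrite(f'pics/{n}0.png',c['color']);print(n,c['mtx'],c['xyz'],c['attitude'])
E
```

```text
pics
{'time_s': 0.0, 'tcp_pos': array([ 0.20742281, -0.58883909,  0.20485669]), 'orientation': array([-3.09481050e+00, -5.29447485e-01,  7.34254937e-04]), 'grip_width': 0.08536067206367733}
scene [[505.84282823   0.         323.9657335 ]
 [  0.         505.84282823 237.86951376]
 [  0.           0.           1.        ]] [ 1.30199341 -0.05027705  0.7584996 ] [-1.72142858 -1.71746794  0.75424704]
top [[463.15277774   0.         316.88091624]
 [  0.         463.15277774 234.61111386]
 [  0.           0.           1.        ]] [ 0.42145532 -0.00454736  0.77760637] [-2.15355567  2.1085334  -0.20355704]
```

View pics/scene0.png

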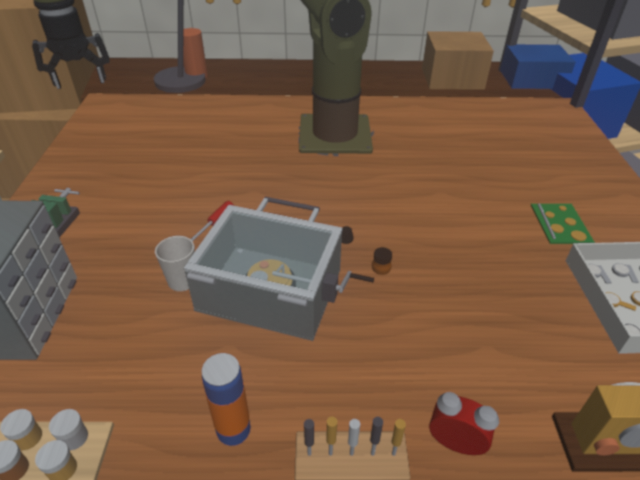

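View pics/top0.png

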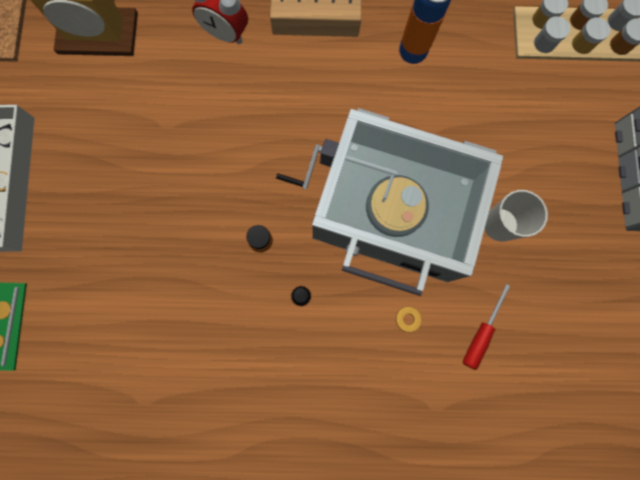

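The top view shows the cover corners near (354,111), (500,153), (471,275), (316,226). The grab bar runs (346,267)–(422,290) and the black pin runs (304,185)–(278,177). A black loupe is at (259,237), a jar at (301,296), a ring at (409,319), and a screwdriver and cup on the right.

```bash
cat > h.py <<'E'
import numpy as np,cv2
from scipy.spatial.transform import Rotation as R
from workcell import ctrl,eyes
def ray(c,uv):
    d=np.array([*uv,1.0]);d=np.linalg.inv(c['mtx'])@d
    return np.array(c['xyz']),R.from_rotvec(c['attitude']).as_matrix()@d
def onz(c,uv,z):
    o,d=ray(c,uv);return o+d*(z-o[2])/d[2]
def proj(c,P):
    p=R.from_rotvec(c['attitude']).as_matrix().T@(np.asarray(P)-c['xyz']);q=c['mtx']@p;return q[:2]/q[2]
E
python3 - <<'E'
from h import *
np.set_printoptions(precision=4,suppress=True)
t=eyes.camera('top');s=eyes.camera('scene')
C=[onz(t,p,.118) for p in((354,111),(500,153),(471,275),(316,226))]
print('corners',*C);print([np.linalg.norm(C[i]-C[(i+1)%4]) for i in range(4)])
B=[onz(t,p,.114) for p in((346,267),(422,290))];print('bar',B,np.linalg.norm(B[0]-B[1]))
P=[onz(t,p,.062) for p in((304,185),(278,177))];print('pin',P,np.linalg.norm(P[0]-P[1]))
# scene bar, pin
print('scene bar',[onz(s,p,.114) for p in((267,203),(313,210))])
print('scene pin',[onz(s,p,.062) for p in((350,276),(374,279))])
# dark mask centroids
for n,c,roi in(('top',t,(265,165,50,30)),('top',t,(335,255,100,45)),('scene',s,(345,268,35,18)),('scene',s,(260,195,62,20))):
    x,y,w,h=roi;g=c['color'][y:y+h,x:x+w].max(2);m=(g<75).astype('uint8')
    k,l,st,ce=cv2.connectedComponentsWithStats(m)
    for i in range(1,k):
        if st[i,4]>30:
            r=cv2.minAreaRect(cv2.findNonZero((l==i).astype('uint8')));print(n,np.add(ce[i],(x,y)),st[i],r[1:])
for n,uv in(('loupe/jar',(259,240)),('b',(301,297)),('ring',(409,319)),('sd',(479,345))):print(n,onz(t,uv,.02))
E
```

```text
corners [ 0.7347 -0.0625  0.118 ] [ 0.6728 -0.2825  0.118 ] [ 0.4882 -0.2314  0.118 ] [ 0.5547 -0.0083  0.118 ]
[np.float64(0.22854709151460387), np.float64(0.19156106329231223), np.float64(0.23286833041553207), np.float64(0.18796371662025188)]
bar [array([ 0.4963, -0.0527,  0.114 ]), array([ 0.4657, -0.1616,  0.114 ])] 0.11320639996030972
pin [array([0.6326, 0.012 , 0.062 ]), array([0.6449, 0.0541, 0.062 ])] 0.04382844676165718
scene bar [array([ 0.4758, -0.1534,  0.114 ]), array([ 0.4982, -0.0583,  0.114 ])]
scene pin [array([0.6334, 0.0131, 0.062 ]), array([0.6411, 0.0583, 0.062 ])]
top [289.5821 179.6791] [ 12   9  27  12 134] ((26.87936019897461, 4.743415832519531), 18.434947967529297)
top [400.7118 261.071 ] [ 31   0  57  18 465] ((56.36174774169922, 11.493179321289062), 17.525569915771484)
top [431.8125 270.9688] [93 10  7 13 64] ((12.0, 6.0), 90.0)
top [381.8028 281.4312] [  8  13  78  27 218] ((81.26527404785156, 2.7765424251556396), 17.969139099121094)
scene [361.4235 277.3412] [ 5  6 23  8 85] ((22.7857666015625, 3.6727054119110107), 12.994616508483887)
loupe/jar [0.5488 0.0851 0.02  ]
b [0.4565 0.0131 0.02  ]
ring [ 0.4249 -0.1619  0.02  ]
sd [ 0.3862 -0.2735  0.02  ]
```

Emit:
send_rows:
  moves:
    - {"tx": 0.018, "ty": 0.0259, "turn": 2.28, "jaw": 0.05}
    - {"tx": 0.018, "ty": 0.0259, "turn": 2.28}
    - {"tx": 0.018, "ty": 0.0259, "turn": 2.28}
    - {"tx": 0.018, "ty": 0.0259, "turn": 2.28}
    - {"tx": 0.018, "ty": 0.0259, "turn": 2.28}
    - {"tx": 0.018, "ty": 0.0259, "turn": 2.28}
    - {"tx": 0.018, "ty": 0.0259, "turn": 2.28}
    - {"tx": 0.018, "ty": 0.0259, "turn": 2.28}
    - {"tx": 0.018, "ty": 0.0259, "turn": 2.28}
    - {"tx": 0.018, "ty": 0.0259, "turn": 2.28}
    - {"tx": 0.018, "ty": 0.0259, "turn": 2.28}
    - {"tx": 0.018, "ty": 0.0259, "turn": 2.28}

```text
invalid input
```

Emit:
send_rows:
  moves:
    - {"tx": 0.018, "ty": 0.0259, "turn": 2.28, "jaw": 0.05}
    - {"tx": 0.018, "ty": 0.0259, "turn": 2.28}
    - {"tx": 0.018, "ty": 0.0259, "turn": 2.28}
    - {"tx": 0.018, "ty": 0.0259, "turn": 2.28}
    - {"tx": 0.018, "ty": 0.0259, "turn": 2.28}
    - {"tx": 0.018, "ty": 0.0259, "turn": 2.28}
    - {"tx": 0.018, "ty": 0.0259, "turn": 2.28}
    - {"tx": 0.018, "ty": 0.0259, "turn": 2.28}
    - {"tx": 0.018, "ty": 0.0259, "turn": 2.28}
    - {"tx": 0.018, "ty": 0.0259, "turn": 2.28}
    - {"tx": 0.018, "ty": 0.0259, "turn": 2.28}
    - {"tx": 0.018, "ty": 0.0259, "turn": 2.28}

```text
invalid input
```

Emit:
send_rows:
  moves:
    - {}
    - {}

```text
invalid input
```

Emit:
send_rows:
  moves:
    - {"tx": 0.018, "ty": 0.0259, "tz": 0, "turn": 2.28, "jaw": 0.05}
    - {"tx": 0.018, "ty": 0.0259, "tz": 0, "turn": 2.28, "jaw": 0.05}
    - {"tx": 0.018, "ty": 0.0259, "tz": 0, "turn": 2.28, "jaw": 0.05}
    - {"tx": 0.018, "ty": 0.0259, "tz": 0, "turn": 2.28, "jaw": 0.05}
    - {"tx": 0.018, "ty": 0.0259, "tz": 0, "turn": 2.28, "jaw": 0.05}
    - {"tx": 0.018, "ty": 0.0259, "tz": 0, "turn": 2.28, "jaw": 0.05}
    - {"tx": 0.018, "ty": 0.0259, "tz": 0, "turn": 2.28, "jaw": 0.05}
    - {"tx": 0.018, "ty": 0.0259, "tz": 0, "turn": 2.28, "jaw": 0.05}
    - {"tx": 0.018, "ty": 0.0259, "tz": 0, "turn": 2.28, "jaw": 0.05}
    - {"tx": 0.018, "ty": 0.0259, "tz": 0, "turn": 2.28, "jaw": 0.05}
    - {"tx": 0.018, "ty": 0.0259, "tz": 0, "turn": 2.28, "jaw": 0.05}
    - {"tx": 0.018, "ty": 0.0259, "tz": 0, "turn": 2.28, "jaw": 0.05}

```text
time_s: 1.2
tcp_pos: [0.4244, -0.2774, 0.2057]
orientation: [2.882, 1.25, -0.0]
ft_force: [0.6, -0.1, 0.4]
grip_width: 0.0503
finger_force: 0.0
```

Emit:
send_rows:
  moves:
    - {"tx": 0.018, "ty": 0.0259, "tz": 0, "turn": 2.28, "jaw": 0.05}
    - {"tx": 0.018, "ty": 0.0259, "tz": 0, "turn": 2.28, "jaw": 0.05}
    - {"tx": 0.018, "ty": 0.0259, "tz": 0, "turn": 2.28, "jaw": 0.05}
    - {"tx": 0.018, "ty": 0.0259, "tz": 0, "turn": 2.28, "jaw": 0.05}
    - {"tx": 0.018, "ty": 0.0259, "tz": 0, "turn": 2.28, "jaw": 0.05}
    - {"tx": 0.018, "ty": 0.0259, "tz": 0, "turn": 2.28, "jaw": 0.05}
    - {"tx": 0.018, "ty": 0.0259, "tz": 0, "turn": 2.28, "jaw": 0.05}
    - {"tx": 0.018, "ty": 0.0259, "tz": 0, "turn": 2.28, "jaw": 0.05}
    - {"tx": 0.018, "ty": 0.0259, "tz": 0, "turn": 2.28, "jaw": 0.05}
    - {"tx": 0.018, "ty": 0.0259, "tz": 0, "turn": 2.28, "jaw": 0.05}
    - {"tx": 0.018, "ty": 0.0259, "tz": 0, "turn": 2.28, "jaw": 0.05}
    - {"tx": 0.018, "ty": 0.0259, "tz": 0, "turn": 2.28, "jaw": 0.05}

```text
time_s: 2.2
tcp_pos: [0.6403, 0.0333, 0.2055]
orientation: [-2.505, -1.896, 0.001]
ft_force: [-0.1, -0.3, -0.5]
grip_width: 0.0497
finger_force: 0.0
```

Emit:
send_rows:
  moves:
    - {"tx": 0, "ty": 0, "tz": -0.02, "turn": 0, "jaw": 0.05}
    - {"tx": 0, "ty": 0, "tz": -0.02, "turn": 0, "jaw": 0.05}
    - {"tx": 0, "ty": 0, "tz": -0.02, "turn": 0, "jaw": 0.05}
    - {"tx": 0, "ty": 0, "tz": 0, "turn": 0, "jaw": 0.05}
    - {"tx": 0, "ty": 0, "tz": 0, "turn": 0, "jaw": 0.05}

```text
time_s: 2.62
tcp_pos: [0.6389, 0.0318, 0.1449]
orientation: [-2.506, -1.893, 0.004]
ft_force: [0.4, -0.0, 0.7]
grip_width: 0.0502
finger_force: 0.0
```

Emit:
send_rows:
  moves:
    - {"tx": 0, "ty": 0.0, "tz": -0.02, "turn": 0, "jaw": 0.05}
    - {"tx": 0, "ty": 0, "tz": -0.02, "turn": 0, "jaw": 0.05}
    - {"tx": 0, "ty": 0, "tz": -0.02, "turn": 0, "jaw": 0.05}
    - {"tx": 0, "ty": 0, "tz": -0.02, "turn": 0, "jaw": 0.05}
    - {"tx": 0, "ty": 0, "tz": -0.02, "turn": 0, "jaw": 0.05}
    - {"tx": 0, "ty": 0, "tz": 0, "turn": 0, "jaw": 0.05}
    - {"tx": 0, "ty": 0, "tz": 0, "turn": 0, "jaw": 0.05}

```text
time_s: 3.2
tcp_pos: [0.6401, 0.032, 0.0465]
orientation: [2.507, 1.893, 0.0]
ft_force: [0.0, -0.2, 0.7]
grip_width: 0.0501
finger_force: 0.0
```

```bash
python3 - <<'E'
from h import *
print(ctrl.state()['ft_force'])
a=eyes.camera('top')['color'][100:320,220:540];b=eyes.camera('scene')['color'][150:370,200:520]
cv2.imwrite('pics/p1.png',cv2.resize(np.vstack([a,b]),None,fx=1.36,fy=1.36))
E
```

```text
[ 0.03174599 -0.24268015  0.74994112]
```

View pics/p1.png

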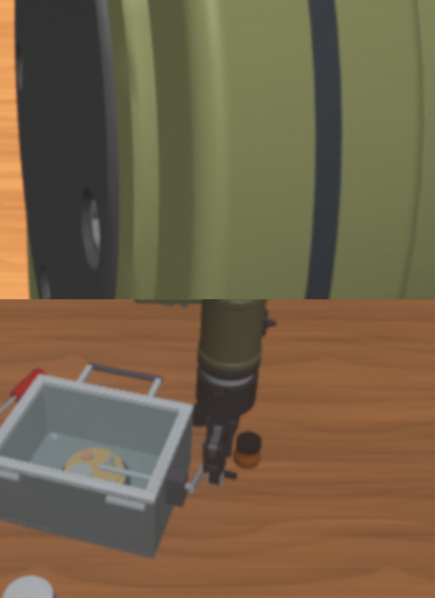

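The top view is blocked by the arm. In the scene view the fingers straddle the lever pin, with its tip showing at crop pixel (230,475). The case and jar are clear, so I'm closing the gripper.

Emit:
send_rows:
  moves:
    - {"tx": 0, "ty": 0, "tz": 0, "turn": 0, "jaw": 0.0}
    - {"tx": 0, "ty": 0, "tz": 0, "turn": 0, "jaw": 0.0}
    - {"tx": 0, "ty": 0, "tz": 0, "turn": 0, "jaw": 0.0}
    - {"tx": 0, "ty": 0, "tz": 0, "turn": 0, "jaw": 0.0}
    - {"tx": 0, "ty": 0, "tz": 0, "turn": 0, "jaw": 0.0}
    - {"tx": 0, "ty": 0, "tz": 0, "turn": 0, "jaw": 0.0}

```text
time_s: 3.8
tcp_pos: [0.6398, 0.0321, 0.0458]
orientation: [2.507, 1.894, 0.0]
ft_force: [-0.2, -0.7, 0.8]
grip_width: -0.0001
finger_force: 0.0
```

```bash
python3 - <<'E'
from h import *
c=eyes.camera('scene');b=c['color'][230:330,300:420]
s=ctrl.state();p=s['tcp_pos'];print(p,s['orientation'],proj(c,p),proj(c,p+[0,0,.019]))
print('pin pred',proj(c,[.6386,.0329,.062]),[onz(c,(361.4,277.3),z) for z in(.062,.075)])
cv2.imwrite('pics/p2.png',cv2.resize(b,None,fx=6,fy=6,interpolation=cv2.INTER_CUBIC)[:600])
E
```

```text
[0.63975186 0.03212684 0.04574602] [2.50667671e+00 1.89362447e+00 1.24921705e-04] [359.64948647 284.29909727] [360.24609428 277.43796899]
pin pred [360.52877319 278.00057954] [array([0.63676048, 0.03467112, 0.062     ]), array([0.64917689, 0.03308558, 0.075     ])]
```

View pics/p2.png

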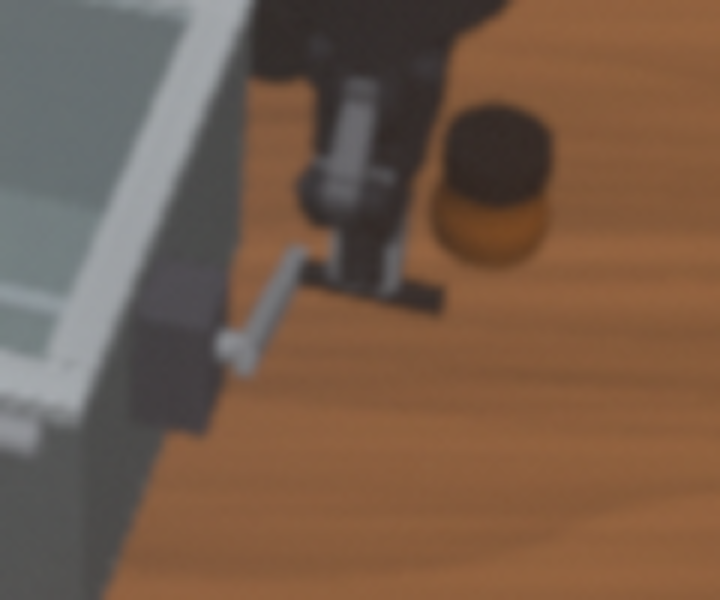

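The pin crosses the crop from (300,265) to (440,300), about px (350,274) to (373,280). The closed fingers end right on it at about row 278, although the reported TCP projects to row 284. So the tips look roughly 19 mm higher than reported, and I'll check that against the start picture.

```bash
python3 - <<'E'
from h import *
c=eyes.camera('scene')
p=np.array([.2074,-.5888,.2049]);y=np.array([.3324,-.943,0])
for dz in(0,.013,.019,.032): print(dz,[proj(c,p+[0,0,dz]+k*y*.05) for k in(-1,1)])
im=cv2.imread('pics/scene0.png')[40:110,20:130]
cv2.imwrite('pics/p3.png',cv2.resize(im,None,fx=6,fy=6,interpolation=cv2.INTER_CUBIC))
E
```

```text
0 [array([108.51062049,  96.97481091]), array([ 62.81604926, 103.29815578])]
0.013 [array([106.99691803,  91.79482768]), array([60.9249985 , 98.04873693])]
0.019 [array([106.2907613 ,  89.37831576]), array([60.04259223, 95.59924154])]
0.032 [array([104.7441533 ,  84.08572774]), array([58.10949313, 90.23309955])]
```

View pics/p3.png

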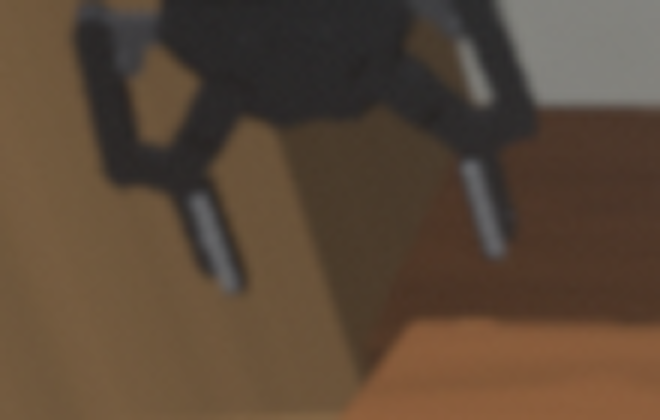

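The start picture shows the open tips at px (59,89) and (103,83), where the reported TCP puts them about 19 mm lower after allowing for the swing. The reported TCP therefore lies about 19–20 mm beyond the real tips, and I closed above the pin. I'll reopen and go 21 mm lower.

Emit:
send_rows:
  moves:
    - {"tx": 0, "ty": 0, "tz": 0.01, "turn": 0, "jaw": 0.05}
    - {"tx": 0, "ty": 0, "tz": 0, "turn": 0, "jaw": 0.05}
    - {"tx": 0, "ty": 0, "tz": 0, "turn": 0, "jaw": 0.05}
    - {"tx": 0, "ty": 0, "tz": 0, "turn": 0, "jaw": 0.05}
    - {"tx": 0, "ty": 0, "tz": -0.011, "turn": 0, "jaw": 0.05}
    - {"tx": 0, "ty": 0, "tz": -0.01, "turn": 0, "jaw": 0.05}
    - {"tx": 0, "ty": 0, "tz": -0.01, "turn": 0, "jaw": 0.05}
    - {"tx": 0, "ty": 0, "tz": 0, "turn": 0, "jaw": 0.05}

```text
time_s: 4.57
tcp_pos: [0.6373, 0.0317, 0.0215]
orientation: [-2.505, -1.892, 0.008]
ft_force: [-0.2, -0.0, -0.6]
grip_width: 0.0499
finger_force: 0.0
```

Emit:
send_rows:
  moves:
    - {"tx": 0, "ty": 0, "tz": 0, "turn": 0, "jaw": 0.0}
    - {"tx": 0, "ty": 0, "tz": 0, "turn": 0, "jaw": 0.0}
    - {"tx": 0, "ty": 0, "tz": 0, "turn": 0, "jaw": 0.0}
    - {"tx": 0, "ty": 0, "tz": 0, "turn": 0, "jaw": 0.0}
    - {"tx": 0, "ty": 0, "tz": 0, "turn": 0, "jaw": 0.0}
    - {"tx": 0, "ty": 0, "tz": 0, "turn": 0, "jaw": 0.0}

```text
time_s: 5.07
tcp_pos: [0.638, 0.0328, 0.0245]
orientation: [-2.505, -1.892, 0.003]
ft_force: [-5.6, 1.6, -1.1]
grip_width: 0.0076
finger_force: 58.5
```

Emit:
send_rows:
  moves:
    - {"tx": -0.002, "ty": 0.0005, "tz": 0.0055, "turn": 0, "jaw": 0.0}
    - {"tx": -0.0014, "ty": 0.0005, "tz": 0.006, "turn": 0, "jaw": 0.0}
    - {"tx": -0.0008, "ty": 0.0002, "tz": 0.006, "turn": 0, "jaw": 0.0}
    - {"tx": -0.0004, "ty": 0.0001, "tz": 0.006, "turn": 0, "jaw": 0.0}
    - {"tx": 0.0004, "ty": -0.0001, "tz": 0.006, "turn": 0, "jaw": 0.0}
    - {"tx": 0.0008, "ty": -0.0002, "tz": 0.006, "turn": 0, "jaw": 0.0}
    - {"tx": 0.0014, "ty": -0.0005, "tz": 0.006, "turn": 0, "jaw": 0.0}
    - {"tx": 0.002, "ty": -0.0005, "tz": 0.0055, "turn": 0, "jaw": 0.0}
    - {"tx": 0, "ty": 0, "tz": 0, "turn": 0, "jaw": 0.0}

```text
time_s: 5.82
tcp_pos: [0.6395, 0.0323, 0.0736]
orientation: [-2.507, -1.893, 0.0]
ft_force: [-6.6, 2.0, 3.5]
grip_width: 0.0074
finger_force: 59.1
```

Emit:
send_rows:
  moves:
    - {"tx": 0.0025, "ty": -0.0007, "tz": 0.005, "turn": 0, "jaw": 0.0}
    - {"tx": 0, "ty": 0, "tz": 0.001, "turn": 0, "jaw": 0.0}
    - {"tx": 0, "ty": 0, "tz": 0, "turn": 0, "jaw": 0.0}

```text
time_s: 6.07
tcp_pos: [0.6415, 0.0317, 0.0784]
orientation: [-2.506, -1.893, 0.001]
ft_force: [-5.3, 2.9, -2.2]
grip_width: 0.0073
finger_force: 59.0
```

Emit:
send_rows:
  moves:
    - {"tx": 0.0005, "ty": 0, "tz": 0.0015, "turn": 0, "jaw": 0.0}
    - {"tx": 0, "ty": 0, "tz": 0, "turn": 0, "jaw": 0.0}

```text
time_s: 6.23
tcp_pos: [0.6414, 0.0316, 0.0786]
orientation: [-2.505, -1.893, 0.003]
ft_force: [-4.4, 3.3, -8.8]
grip_width: 0.0073
finger_force: 59.0
```

Emit:
send_rows:
  moves:
    - {"tx": 0.0005, "ty": 0, "tz": 0.0015, "turn": 0, "jaw": 0.0}
    - {"tx": 0, "ty": 0, "tz": 0, "turn": 0, "jaw": 0.0}

```text
time_s: 6.4
tcp_pos: [0.6413, 0.0315, 0.0789]
orientation: [-2.504, -1.892, 0.005]
ft_force: [-4.0, 4.1, -19.6]
grip_width: 0.0074
finger_force: 58.6
```

```bash
python3 - <<'E'
from h import *
c=eyes.camera('scene');b=c['color'][200:300,300:420]
s=ctrl.state();print(s['tcp_pos'],s['ft_force'],s['moment'])
for a in(-.4,.5):print(a,proj(c,[.6918-.962*.06*np.cos(a),.0179+.2715*.06*np.cos(a),.085+.06*np.sin(a)]))
cv2.imwrite('pics/p4.png',cv2.resize(b,None,fx=6,fy=6,interpolation=cv2.INTER_CUBIC))
E
```

```text
[0.64129695 0.031534   0.07887473] [ -2.16910748   3.80051953 -19.86419836] [ 0.96889117  0.58732409 -0.27658968]
-0.4 [360.52045015 278.14754274]
0.5 [361.94720475 259.40070689]
```

View pics/p4.png

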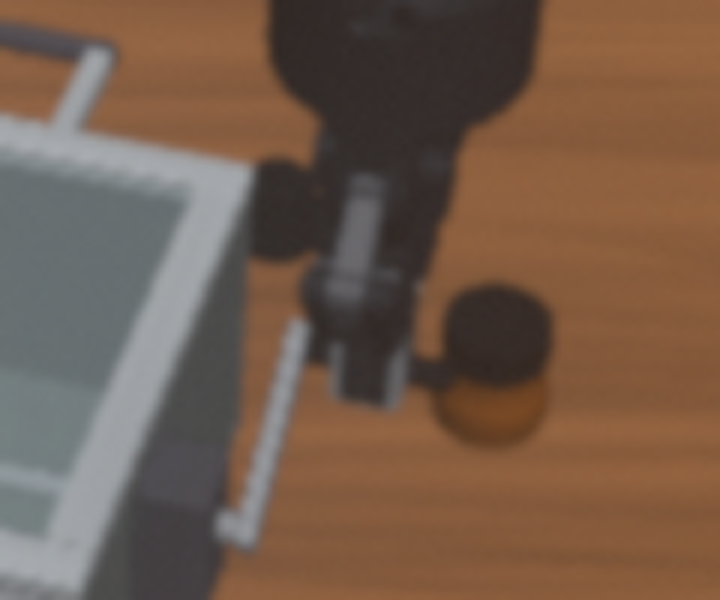

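The crop shows the lever arm tilted upward and the pin at about px (362,260), against a fully-up prediction of (361.9,259.4). The stop pushes back with 20 N, so the lever is fully up. I'll ease off, release and rise.

Emit:
send_rows:
  moves:
    - {"tx": 0, "ty": 0, "tz": -0.002, "turn": 0, "jaw": 0.0}
    - {"tx": 0, "ty": 0, "tz": 0, "turn": 0, "jaw": 0.05}
    - {"tx": 0, "ty": 0, "tz": 0, "turn": 0, "jaw": 0.05}
    - {"tx": 0, "ty": 0, "tz": 0, "turn": 0, "jaw": 0.05}
    - {"tx": 0, "ty": 0, "tz": 0, "turn": 0, "jaw": 0.05}
    - {"tx": 0, "ty": 0, "tz": 0.02, "turn": 0, "jaw": 0.05}
    - {"tx": 0, "ty": 0, "tz": 0.02, "turn": 0, "jaw": 0.05}
    - {"tx": 0, "ty": 0, "tz": 0.03, "turn": 0, "jaw": 0.05}
    - {"tx": 0, "ty": 0, "tz": 0.03, "turn": 0, "jaw": 0.05}
    - {"tx": 0, "ty": 0, "tz": 0, "turn": 0, "jaw": 0.04}

```text
time_s: 7.28
tcp_pos: [0.6487, 0.0319, 0.1862]
orientation: [2.502, 1.888, 0.02]
ft_force: [1.1, 0.0, -0.4]
grip_width: 0.0403
finger_force: 0.0
```

Emit:
send_rows:
  moves:
    - {"tx": -0.0134, "ty": -0.0115, "tz": 0, "turn": 0, "jaw": 0.04}
    - {"tx": -0.0134, "ty": -0.0115, "tz": 0, "turn": 0, "jaw": 0.04}
    - {"tx": -0.0134, "ty": -0.0115, "tz": 0, "turn": 0, "jaw": 0.04}
    - {"tx": -0.0134, "ty": -0.0115, "tz": 0, "turn": 0, "jaw": 0.04}
    - {"tx": -0.0134, "ty": -0.0115, "tz": 0, "turn": 0, "jaw": 0.04}
    - {"tx": -0.0134, "ty": -0.0115, "tz": 0, "turn": 0, "jaw": 0.04}
    - {"tx": -0.0134, "ty": -0.0115, "tz": 0, "turn": 0, "jaw": 0.04}
    - {"tx": -0.0134, "ty": -0.0115, "tz": 0, "turn": 0, "jaw": 0.04}
    - {"tx": -0.0134, "ty": -0.0115, "tz": 0, "turn": 0, "jaw": 0.04}
    - {"tx": -0.0134, "ty": -0.0115, "tz": 0, "turn": 0, "jaw": 0.04}
    - {"tx": -0.0134, "ty": -0.0115, "tz": 0, "turn": 0, "jaw": 0.04}
    - {"tx": -0.0134, "ty": -0.0115, "tz": 0, "turn": 0, "jaw": 0.04}

```text
time_s: 8.28
tcp_pos: [0.4831, -0.1077, 0.1796]
orientation: [2.505, 1.891, 0.003]
ft_force: [0.8, 0.0, 0.5]
grip_width: 0.0401
finger_force: 0.0
```

Emit:
send_rows:
  moves:
    - {"tx": 0, "ty": 0, "tz": 0, "turn": 0, "jaw": 0.04}
    - {"tx": 0, "ty": 0, "tz": 0, "turn": 0, "jaw": 0.04}
    - {"tx": 0, "ty": 0, "tz": 0, "turn": 0, "jaw": 0.04}

```text
time_s: 8.53
tcp_pos: [0.4843, -0.1061, 0.1794]
orientation: [2.505, 1.893, 0.004]
ft_force: [0.2, -0.2, 0.4]
grip_width: 0.0401
finger_force: 0.0
```

```bash
python3 - <<'E'
from h import *
c=eyes.camera('scene');b=c['color'][150:300,220:420]
s=ctrl.state();p=s['tcp_pos'];print(p,s['ft_force'],proj(c,p+[0,0,.019]),proj(c,[.481,-.107,.114]))
cv2.imwrite('pics/p5.png',cv2.resize(b,None,fx=4,fy=4,interpolation=cv2.INTER_CUBIC))
E
```

```text
[ 0.4842424  -0.10575088  0.17922451] [-0.63733045  0.3706371   0.24539511] [288.53982602 171.49385713] [289.41016354 204.66303838]
```

View pics/p5.png

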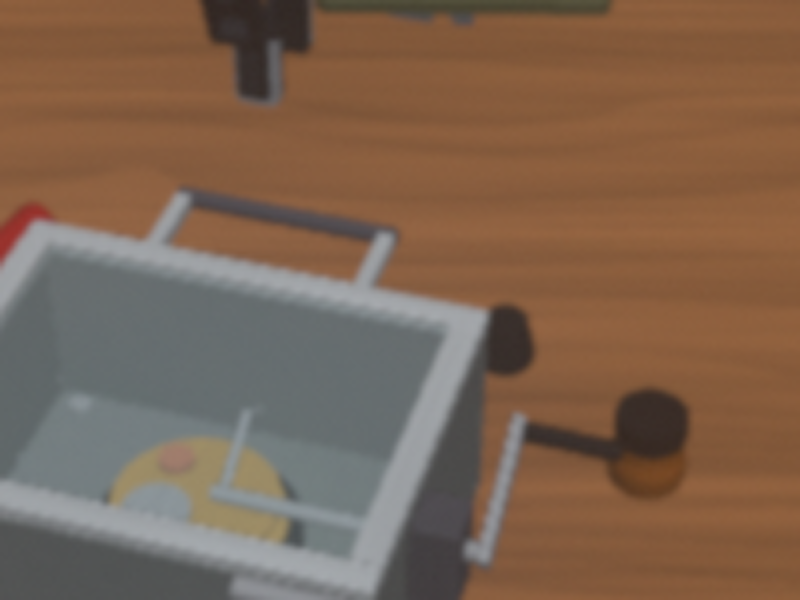

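The crop shows the lever staying up after release. The bar runs (187,193)–(393,235) in the crop, with its middle at about px (292.5,203.5). The fingers hang behind and above it.

```bash
python3 - <<'E'
from h import *
c=eyes.camera('scene');t=eyes.camera('top')
for uv in((292.5,203.5),(266.7,198.2),(318.2,208.7)):print(onz(c,uv,.114))
im=cv2.imread('pics/top0.png')
for uv in((381.8,281.4),(384,278.5)):print('top',onz(t,uv,.114))
g=im.max(2);print(g[270:292,382],g[270:292,375])
g=c['color'].max(2);print(g[196:212,292],g[196:212,285])
E
```

```text
[ 0.4770719  -0.10079954  0.114     ]
[ 0.45957324 -0.15528672  0.114     ]
[ 0.49384378 -0.04776761  0.114     ]
top [ 0.47672837 -0.10416892  0.114     ]
top [ 0.48094759 -0.10735024  0.114     ]
[150 144 144 147 149 143 117  88  77  78  76  66  55  82 127 142 140 137
 139 140 139 141] [147 142 142 136 106  81  77  78  72  61  62  94 130 144 146 146 145 141
 139 138 138 139]
[133 132 133 139 139 123 101  86  80  80 101 126 140 141 139 139] [132 133 135 133 114  91  82  77  83 111 133 142 144 141 141 140]
```

Emit:
send_rows:
  moves:
    - {"tx": -0.0055, "ty": 0.0005, "tz": 0, "turn": 0, "jaw": 0.04}
    - {"tx": 0, "ty": 0, "tz": -0.02, "turn": 0, "jaw": 0.04}
    - {"tx": 0, "ty": 0, "tz": -0.02, "turn": 0, "jaw": 0.04}
    - {"tx": 0, "ty": 0, "tz": -0.02, "turn": 0, "jaw": 0.04}
    - {"tx": 0, "ty": 0, "tz": -0.02, "turn": 0, "jaw": 0.04}
    - {"tx": 0, "ty": 0, "tz": -0.013, "turn": 0, "jaw": 0.04}
    - {"tx": 0, "ty": 0, "tz": -0.01, "turn": 0, "jaw": 0.04}
    - {"tx": 0, "ty": 0, "tz": 0, "turn": 0, "jaw": 0.04}
    - {"tx": 0, "ty": 0, "tz": 0, "turn": 0, "jaw": 0.04}

```text
time_s: 9.43
tcp_pos: [0.4767, -0.1056, 0.0755]
orientation: [-2.505, -1.894, 0.001]
ft_force: [0.5, 0.0, -0.4]
grip_width: 0.0401
finger_force: 0.0
```

Emit:
send_rows:
  moves:
    - {"tx": 0, "ty": 0, "tz": 0, "turn": 0, "jaw": 0.0}
    - {"tx": 0, "ty": 0, "tz": 0, "turn": 0, "jaw": 0.0}
    - {"tx": 0, "ty": 0, "tz": 0, "turn": 0, "jaw": 0.0}
    - {"tx": 0, "ty": 0, "tz": 0, "turn": 0, "jaw": 0.0}
    - {"tx": 0, "ty": 0, "tz": 0, "turn": 0, "jaw": 0.0}
    - {"tx": 0, "ty": 0, "tz": 0, "turn": 0, "jaw": 0.0}

```text
time_s: 9.93
tcp_pos: [0.4769, -0.1059, 0.0766]
orientation: [2.507, 1.893, 0.001]
ft_force: [-2.3, 1.1, 6.5]
grip_width: 0.0075
finger_force: 58.7
```

Emit:
send_rows:
  moves:
    - {"tx": 0.0004, "ty": -0.0001, "tz": 0.0102, "turn": 0, "jaw": 0.0}
    - {"tx": 0.0004, "ty": -0.0001, "tz": 0.0102, "turn": 0, "jaw": 0.0}
    - {"tx": 0.0013, "ty": -0.0004, "tz": 0.0102, "turn": 0, "jaw": 0.0}
    - {"tx": 0.0013, "ty": -0.0004, "tz": 0.0102, "turn": 0, "jaw": 0.0}
    - {"tx": 0.0021, "ty": -0.0006, "tz": 0.01, "turn": 0, "jaw": 0.0}
    - {"tx": 0.0021, "ty": -0.0006, "tz": 0.01, "turn": 0, "jaw": 0.0}
    - {"tx": 0, "ty": 0, "tz": 0, "turn": 0, "jaw": 0.0}

```text
time_s: 10.52
tcp_pos: [0.4842, -0.1082, 0.1377]
orientation: [2.508, 1.892, 0.0]
ft_force: [-1.8, 1.6, -2.2]
grip_width: 0.0075
finger_force: 58.7
```

Emit:
send_rows:
  moves:
    - {"tx": 0.003, "ty": -0.0008, "tz": 0.0098, "turn": 0, "jaw": 0.0}
    - {"tx": 0.003, "ty": -0.0008, "tz": 0.0098, "turn": 0, "jaw": 0.0}
    - {"tx": 0.0038, "ty": -0.0011, "tz": 0.0095, "turn": 0, "jaw": 0.0}
    - {"tx": 0.0038, "ty": -0.0011, "tz": 0.0095, "turn": 0, "jaw": 0.0}
    - {"tx": 0.0046, "ty": -0.0013, "tz": 0.0091, "turn": 0, "jaw": 0.0}
    - {"tx": 0.0046, "ty": -0.0013, "tz": 0.0091, "turn": 0, "jaw": 0.0}
    - {"tx": 0.0053, "ty": -0.0015, "tz": 0.0087, "turn": 0, "jaw": 0.0}
    - {"tx": 0.0053, "ty": -0.0015, "tz": 0.0087, "turn": 0, "jaw": 0.0}
    - {"tx": 0, "ty": 0, "tz": 0, "turn": 0, "jaw": 0.0}

```text
time_s: 11.27
tcp_pos: [0.5152, -0.1177, 0.2109]
orientation: [-2.505, -1.89, 0.007]
ft_force: [-6.1, 2.9, 1.3]
grip_width: 0.0075
finger_force: 58.9
```

Emit:
send_rows:
  moves:
    - {"tx": 0.006, "ty": -0.0017, "tz": 0.0081, "turn": 0, "jaw": 0.0}
    - {"tx": 0.006, "ty": -0.0017, "tz": 0.0081, "turn": 0, "jaw": 0.0}
    - {"tx": 0.0067, "ty": -0.0019, "tz": 0.0076, "turn": 0, "jaw": 0.0}
    - {"tx": 0.0067, "ty": -0.0019, "tz": 0.0076, "turn": 0, "jaw": 0.0}
    - {"tx": 0.0073, "ty": -0.002, "tz": 0.0069, "turn": 0, "jaw": 0.0}
    - {"tx": 0.0073, "ty": -0.002, "tz": 0.0069, "turn": 0, "jaw": 0.0}
    - {"tx": 0, "ty": 0, "tz": 0, "turn": 0, "jaw": 0.0}

```text
time_s: 11.85
tcp_pos: [0.5527, -0.1291, 0.2564]
orientation: [-2.503, -1.888, 0.015]
ft_force: [-14.3, 2.8, 11.2]
grip_width: 0.0075
finger_force: 59.5
```

Emit:
send_rows:
  moves:
    - {"tx": 0.0078, "ty": -0.0022, "tz": 0.0062, "turn": 0, "jaw": 0.0}
    - {"tx": 0.0078, "ty": -0.0022, "tz": 0.0062, "turn": 0, "jaw": 0.0}
    - {"tx": 0.0083, "ty": -0.0023, "tz": 0.0055, "turn": 0, "jaw": 0.0}
    - {"tx": 0.0083, "ty": -0.0023, "tz": 0.0055, "turn": 0, "jaw": 0.0}
    - {"tx": 0, "ty": 0, "tz": 0, "turn": 0, "jaw": 0.0}
    - {"tx": 0, "ty": 0, "tz": 0, "turn": 0, "jaw": 0.0}
    - {"tx": 0, "ty": 0, "tz": 0, "turn": 0, "jaw": 0.0}

```text
time_s: 12.43
tcp_pos: [0.5858, -0.1391, 0.2812]
orientation: [-2.507, -1.89, 0.012]
ft_force: [-15.2, 0.1, 19.8]
grip_width: 0.0076
finger_force: 61.7
```

```bash
python3 - <<'E'
from h import *
c=eyes.camera('scene');b=c['color'][90:330,150:450]
s=ctrl.state();p=s['tcp_pos'];print(p,s['ft_force'],s['moment'],s['grip_width'],s['finger_force'])
d=p-[.4769,-.1059,.0766];z=d[2];h=.235-(d[0]*.962-d[1]*.2715);print('deg',np.degrees(np.arctan2(z,h)),np.hypot(z,h))
bar=np.array([.478,-.105,.114])+d
for k in(-.055,.055):print(proj(c,bar+k*np.array([.2715,.962,0])))
cv2.imwrite('pics/p6.png',cv2.resize(b,None,fx=2.5,fy=2.5,interpolation=cv2.INTER_CUBIC))
E
```

```text
[ 0.58574906 -0.13907393  0.28113699] [-14.6901682   -0.23555025  20.7074199 ] [ 0.08965831  3.30451683 -0.25570605] 0.007618643961635151 61.7029595375061
deg 59.33412060077117 0.2377905281379206
[231.95502873 140.81005147]
[295.46831231 150.97876   ]
```

View pics/p6.png

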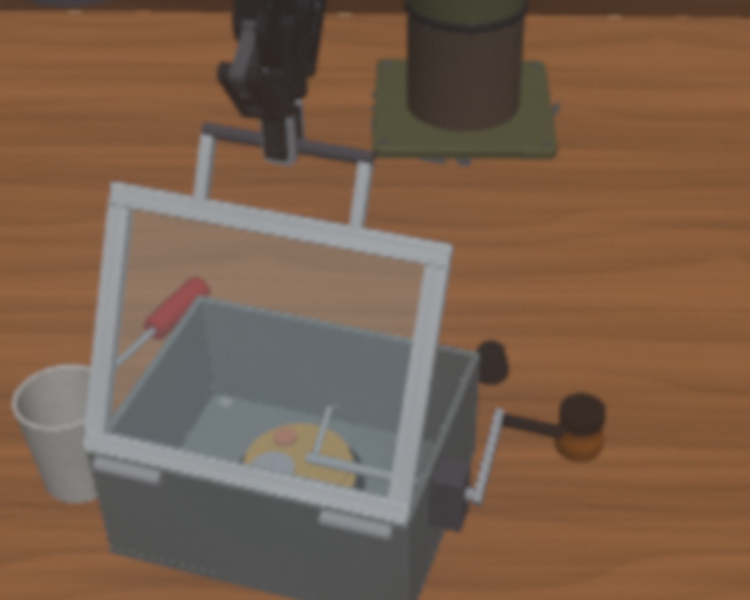

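The picture shows the cover open, its bar ends at px (232,142) and (298,152) as predicted for about 59 degrees. The bar is held between the fingers, the lever is still up, and the cup, jar, loupe and screwdriver are undisturbed. The arm is pressing about 25 N radially into the hinge, so I'll relieve that.

Emit:
send_rows:
  moves:
    - {"tx": -0.001, "ty": 0.0, "tz": 0.001, "turn": 0, "jaw": 0.0}
    - {"tx": -0.0005, "ty": 0, "tz": 0.001, "turn": 0, "jaw": 0.0}
    - {"tx": 0, "ty": 0, "tz": 0, "turn": 0, "jaw": 0.0}
    - {"tx": 0, "ty": 0, "tz": 0, "turn": 0, "jaw": 0.0}
    - {"tx": 0, "ty": 0, "tz": 0, "turn": 0, "jaw": 0.0}
    - {"tx": 0, "ty": 0, "tz": 0, "turn": 0, "jaw": 0.0}

```text
time_s: 12.98
tcp_pos: [0.586, -0.1392, 0.2814]
orientation: [-2.507, -1.891, 0.008]
ft_force: [-6.9, -0.1, 8.4]
grip_width: 0.0071
finger_force: 60.4
```

```bash
python3 -c "
from workcell import ticket
print(ticket.job_done())"
```

```text
the job is handed in; nothing more can be done
None
```

The lever is fully up against its stop, and the gripper is holding the cover at about 59 degrees; the job was handed in at about 13 s, and no other item on the bench looked disturbed in the last picture.

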